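# Put the setting block away and hold a bracket home in the squareness gauge

## Task

The squareness gauge has just been zeroed: first put its setting block (the medium gauge block, standing on the gauge's table) back upright and fully down in its own slot in the wooden rack, the one whose length fits it. Then stand the angle bracket on the gauge's table with its leg to the fence and its end against the end stop, and press it firmly home with one diagonal push, down and towards the fence, so that it sits on table and fence together with the dial indicator's probe and the seating pin both pushed in flush. Finish while still holding that push, for the reading; leave the other things on the bench where they are.

Things in the scene. Friction and masses are not known exactly. Their poses are not given: they have to be found in the camera images.
- gauge: fixed squareness gauge: grey base 118 x 124 mm, ground steel table, steel fence across its far side, dial indicator lying face up behind the fence. Origin: on the worktop straight below the middle of the fence's front face. +x away from the robot, square to the fence (fence face at x = 0, table at x = -82 to 0), +y to the left along the fence, z up
- gauge_table: the gauge's ground steel table, 82 mm deep and 112 mm wide (same frame as the gauge); its top is 22 mm above the worktop. Table, fence, stop and pins are smooth (friction about 0.2)
- fence: the gauge's fence (same frame as the gauge): upright steel bar 106 mm wide, 14 mm thick (x = 0 to 14), standing 33 mm above the table. The dial indicator behind it reaches to x = 85 mm, 60 mm above the worktop. About 15 N towards the fence with 10 N down seats a bracket well, springs and friction included
- stop (a point): middle of the face of the end stop, a small dark block on the right of the gauge's table, axes as the gauge. The face looks to +y, at x = -34 to -18 and y = -27 mm in the gauge's frame; the block is 16 mm long, 12 mm thick and stands 11 mm above the table; this point is 5.5 mm above the table
- probe (a joint): spring plunger of the dial indicator, coming 4 mm out of the fence face at y = 0, 26 mm above the table. 0 = fully out, grows as it is pushed into the fence, 0.004 = flush with the fence face; spring force 0.7 N when out, 2.1 N when flush
- seat_pin (a joint): spring seating pin, 13 mm across with a conical tip, coming 3 mm up out of the table at x = -14, y = -2 mm in the gauge's frame. 0 = fully up, grows as it is pushed down, 0.003 = flush with the table; spring force 1.4 N when up, 2.7 N when flush, so it can lift the fence side of a bracket that merely lies on it (leg leaning up to 0.1 rad off the fence)
- bracket: loose aluminium angle bracket, L-shaped, 0.11 to 0.18 kg: foot 45 (x) x 50 (y) x 12 mm thick, upright leg 12 mm thick along the foot's +x edge, 46 mm high over all; 8 mm holes. Origin: underside, middle of the foot. +x from the foot's free edge (x = -22.5) to the back of the leg (x = 22.5), z up; inside corner along y at x = 10.5, z = 12 mm. Starts standing on its foot, leg away from the robot
- bracket_leg (a point): middle of the bracket's upright leg above the foot: 16.5 mm in +x from the bracket's origin, 29 mm up; axes as the bracket. The leg is 12 mm thick in x, 50 mm wide in y and reaches 17 mm above this point. Pressed home in the gauge it lies at x = -6 mm, 51 mm up in the gauge's frame, and at y = -2 mm with the bracket touching the end stop
- setting_block: the setting block, the same as setting_block_center, 0.05 kg; this origin lies on one of its flat 20 x 30 mm faces
- setting_block_center (a point): centre of the setting block, the medium plain steel gauge block: 20 mm wide, 30 mm tall, 9 mm thick, standing upright on the gauge's table at the start, in front of the probe. Its own axes: x along the 20 mm width, y along the 30 mm height (up), z through the 9 mm thickness
- slot_medium (a point): middle of the mouth of the setting block's own slot, in a hardwood holder 26 mm above the worktop; x across the slot (11 mm, for the 9 mm thickness), y along it (22 mm, for the 20 mm width), z up. 13 mm deep, edges chamfered 1.5 mm: fully down the block's centre is 2 mm above this point. Three equal holders stand 39 mm apart in a tray, in any order, each labelled with a dark bar as long as its block is wide
- slot_large (a point): the same point of the large block's slot (37 mm long, 11 mm across), which is empty and not to be used
- slot_small (a point): the same point of the small block's slot (14 mm long), in which the small block stands, 17 mm proud
- signal_analyser: the large fixed instrument on the right, an obstacle: case 380 mm wide (y = -0.29 to 0.09 m) and 340 mm deep, 200 mm high, with a raised carrying handle that reaches from y = -0.32 to 0.12 m and to 280 mm above the worktop; origin: middle of its foot on the worktop
- small_block: bystander: small steel gauge block 12 x 30 x 9 mm standing in its slot in the rack; origin half-way up on one of its flat faces
- large_block: bystander: large steel gauge block 35 x 30 x 9 mm lying flat on the worktop; origin: middle of its underside
- loupe: bystander: black eye loupe, 38 mm across, 43 mm high, standing on the worktop; origin: middle of its underside
- tweezers: bystander: steel tweezers 124 mm long lying on the worktop; origin: middle of its underside
Things that resemble listed ones, but are neither listed nor needed, are in the scene too. Leave any green look-alike of the bracket alone.

How it is judged:
On the way, in this order (a step that is already met when the one before it is completed fails the run):
1. the setting block stands fully down in its own slot, let go (x of setting_block_center in the frame of slot_medium between -0.0035 and 0.0035 m and y of setting_block_center in the frame of slot_medium between -0.0035 and 0.0035 m and z of setting_block_center in the frame of slot_medium between -0.0005 and 0.0045 m and angle between the y axis of setting_block_center and the z axis of slot_medium, either way round below 0.12 rad and contact force between setting_block and the fingers below 0.2 N), for 0.2 s.
2. the bracket is pressed home on fence and table, probe and seating pin in (x of bracket_leg in the frame of gauge between -0.008 and -0.004 m and z of bracket_leg in the frame of gauge between 0.049 and 0.053 m and y of bracket_leg in the frame of gauge between -0.0045 and 0.0025 m and angle between the x axis of bracket_leg and the x axis of gauge, either way round below 0.04 rad and angle between bracket_leg's own z axis and vertical below 0.04 rad and value of joint probe above 0.003 m and value of joint seat_pin above 0.002 m and contact force between bracket and fence above 1.5 N and contact force between bracket and gauge_table above 1.5 N and contact force between bracket and the fingers above 3 N), for 0.2 s.
At the end, for the whole second after the job is handed in: Block released in its own slot, upright, fully down (2.5 mm). Bracket held still by the fingers (over 3 N), back within 2 mm of the fence, foot within 2 mm of the table, square (0.04 rad), end within 4.5 mm of the stop; probe in over 3, pin over 2 mm; over 1.5 N on fence and on table (all of step 1 and all of step 2 and linear speed of bracket below 0.01 m/s); the arm keeps its last pose, push and grip.
It fails at once if small block is moved more than 12 mm (distance of small_block from where it was at the start of the episode above 0.012 m).
It fails at once if large block is moved more than 25 mm (distance of large_block from where it was at the start of the episode above 0.025 m).
It fails at once if loupe is moved more than 25 mm (distance of loupe from where it was at the start of the episode above 0.025 m).
It fails at once if tweezers is moved more than 25 mm (distance of tweezers from where it was at the start of the episode above 0.025 m).
It also fails if it takes over 64 s, if anything falls off the work surface, if the arm or the gripper's body presses on something with over 40 N, if the wrist force passes 120 N, or if a joint passes its speed limit or range.

## Robot

A 6-joint arm with a two-finger parallel gripper is mounted at the origin on a cart in front of the work surface, level with it; the furniture and walls round the work are solid. World frame = base frame: x ahead of the robot, y to its left, z up, the work surface at z = 0. Lengths are in m, angles in rad, forces in N, time in s.
With the tool pointing down it reaches from about 0.425 to 0.95 m from the base axis. Payload 3.5 kg.
Tool frame: the origin (TCP) lies on the centre line of the jaws, within the pads' length; the fingertips stand 14 mm ahead of it and the grasp point (between the pads) lies 5 mm behind it (ctrl.tip_reach is the distance from the TCP to the fingertips, in m); z points along the fingers, y is the line along which they close (so a half turn about z gives the same grasp; the last joint's range is limited). The gripper opens to 85 mm and grips with 20 to 120 N. Pads are 22 mm wide; open, the fingers measure 114 mm over their backs; the gripper's body (76 mm by 85 mm) begins 54 mm behind the grasp point. The pads swing forward as they close: fully open they stand 13 mm farther back than shut.
Start: joints at [1.159, 0.286, 1.577, -0, 1.279, -0.15], TCP at [0.175, 0.652, 0.245] pointing down, gripper open.
Joint ranges: [-2.77, 2.77], [-0.9, 2.22], [0.21, 2.48], [-1.53, 4.67], [0.24, 2.81], [-2.84, 2.84]. Speed limits (rad/s): [2.79, 2.79, 3.14, 3.14, 3.14, 3.14].

## Interface

Orientations are given as a unit quaternion [x, y, z, w].
In Python, from plant import get_state, imaging, workorder, ctrl gives the robot as it stands. The module is installed in compiled form; this text tells all that it offers.
- The arm moves only by the shell command python3 -m jog 'ROWS' [FORCE]. ROWS is JSON, a list of rows, each a list of 7 numbers: the closure, from 0 (fully open) to 1 (shut), then the shift along the tool's x, y, z in mm, then the turn, a rotation vector about the tool's x, y, z in rad. In form: [[gripper, tx, ty, tz, ax, ay, az], ...]. A call has 1 to 12 rows; each row is the pose to reach, as a shift and turn from the pose commanded when the call began, along the tool's axes at that moment; what a row does not reach only later rows make up. A row lasts 1/10 s, in which the tool goes at most 50 mm and 8.59 degrees, less where a joint would pass 70% of its speed; a pose out of reach is approached as far as the arm can. A call with a gripper value outside its range is refused whole. The fingers move at their own pace and stop on an object; FORCE is the grip in N (left out, the last holds). Time passes only in rows, so rows that repeat a pose let the fingers close. It gives the time, the measured TCP pose, the force, the opening and the grip force at its end, in the units of the state.
- get_state(): the state, without advancing time (a new reading comes with each control period).
- imaging.read_camera(name): name is "scene" or "side" or "wrist"; returns a dict with "image" (420x560x3 uint8, blue, green, red), "fx", "fy", "cx", "cy" (pixels), "R" (3x3) and "t" (3): a world point X has camera coordinates R X + t; the wrist camera has in their place "tool_from_camera" (4x4, takes a point from camera to tool coordinates, whose origin is the TCP and whose axes are the flange's). Camera axes: x right, y down, z forward; pixel columns grow to the right and rows downward; lengths in m; the calibration is good to about 2 mm. A picture is of the moment at which its call begins: read the wrist's pose just before it. There is no depth.
- workorder.sign_off(): hands the job in; it is judged then, once.
The state is a dict: "time": time; "qpos": joint angles; "dq": joint speeds; "joint_efforts": joint torques, N m; "eef_pos": TCP position; "tcp_rot": TCP orientation; "contact_force": force on the tool from outside, world axes, zero at the start; "wrist_torque": the same for the moment, N m; "opening": opening from 0.0 (shut) to 1.0 (fully open); "finger_force": force on a finger pad.
Only numpy, scipy, OpenCV 4.12 (cv2) and the standard library are available. Lean on these libraries where they do the work, as an engineer would, in place of code of your own. Each camera call takes 0.05 s, during which the arm holds its last target. There are 200 camera calls.

## Working session

There is one attempt and no reset: what is moved stays moved. The work goes in short steps, Python scripts to look and compute and a shell command to move; the robot and the scene stay as the last step left them, time stands still between calls to the robot, and variables do not carry over. Pictures are saved under pics/ and viewed, at most 10 in all, crops included, and the job is handed in when it is done.

```bash
mkdir -p pics; ls; cat > h.py <<'E'
import numpy as np, cv2
from scipy.spatial.transform import Rotation as Ro
from plant import get_state, imaging, workorder, ctrl
def cam(n):
    s=get_state(); c=imaging.read_camera(n)
    if n=="wrist":
        T=np.eye(4); T[:3,:3]=Ro.from_quat(s["tcp_rot"]).as_matrix(); T[:3,3]=s["eef_pos"]
        M=np.linalg.inv(T@np.array(c["tool_from_camera"])); c["R"],c["t"]=M[:3,:3],M[:3,3]
    c["R"]=np.array(c["R"]);c["t"]=np.array(c["t"]); return c
def ray(c,u,v):
    d=c["R"].T@np.array([(u-c["cx"])/c["fx"],(v-c["cy"])/c["fy"],1]); return -c["R"].T@c["t"],d
def onz(c,u,v,z):
    o,d=ray(c,u,v); return o+d*(z-o[2])/d[2]
def proj(c,X):
    p=c["R"]@np.array(X)+c["t"]; return p[0]/p[2]*c["fx"]+c["cx"],p[1]/p[2]*c["fy"]+c["cy"]
E
python3 - <<'E'
from h import *
a=[cam(n) for n in("scene","side","wrist")]
for n,c in zip(("scene","side","wrist"),a):
    cv2.imwrite(f"pics/{n}0.png",c["image"]); print(n,(-c["R"].T@c["t"]).round(3),c["R"][2].round(2),c["fx"])
print(get_state())
E
```

```text
pics
scene [-0.148  0.15   1.107] [ 0.52  0.04 -0.86] 517.6930275334981
side [0.125 0.026 0.811] [ 0.41  0.16 -0.9 ] 388.36238991776975
wrist [0.104 0.672 0.374] [ 0.27 -0.07 -0.96] 366.87018501037846
{'time': 0.15, 'qpos': array([ 1.15897965e+00,  2.86984626e-01,  1.57785459e+00,  8.58044903e-06,
        1.27860971e+00, -1.50016452e-01]), 'dq': array([-3.24194589e-04, -3.16179882e-03, -5.89978495e-03,  6.36682701e-04,
       -3.58137771e-05,  9.09175808e-04]), 'joint_efforts': array([ 8.61925673e-04, -4.06601822e+01, -2.93140590e+01, -1.55961011e-04,
        3.95819487e-03, -2.41631807e-05]), 'eef_pos': array([0.17448415, 0.65154834, 0.24424243]), 'tcp_rot': array([ 1.30527778e-01,  9.91444218e-01, -8.90619544e-04, -2.61260348e-04]), 'contact_force': array([ 0.66930326, -0.24468677, -0.49722328]), 'wrist_torque': array([-0.0672152 ,  0.00278698, -0.04008062]), 'finger_force': 0.0, 'opening': 1.0010501036293393}
```

View pics/scene0.png

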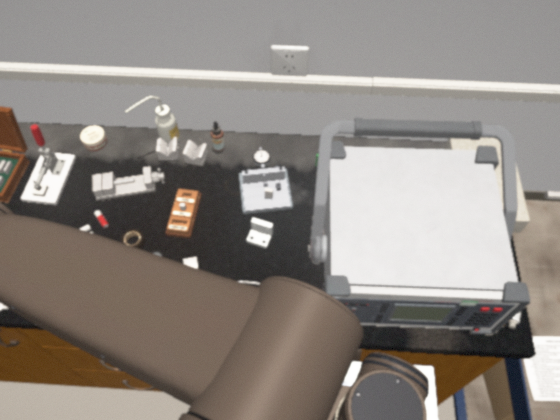

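View pics/side0.png

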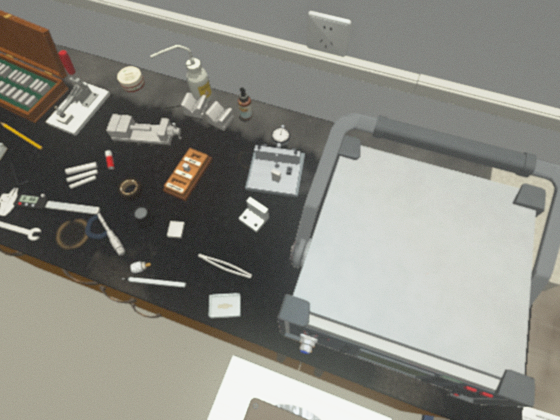

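The side view shows the gauge at (277,170), the setting block on its table at (277,173), the bracket at (254,213), the rack at (187,173), the tweezers at (225,265), and the analyser's handle just right of the gauge.

```bash
python3 - <<'E'
from h import *
s=cam("side"); print("time",get_state()["time"])
for n,u,v,z in [("table FL",247,193,.022),("FR",297,196,.022),("BL",253,148,.05),("BR",304,152,.05),("block top",277,166,.052),("stop",291,170,.033),("brk",250,222,.012),("brk leg top",258,203,.046),("rack near",180,193,.026),("rack far",198,155,.026),("rack mid",188,172,.026),("large",176,229,.009)]:
    print(n,onz(s,u,v,z)[:2].round(3))
o=s["image"]
a=cv2.resize(o[135:235,160:310],None,fx=5,fy=5,interpolation=cv2.INTER_CUBIC)
cv2.imwrite("pics/side_crop.png",a)
E
```

```text
time 0.2
table FL [0.478 0.261]
FR [0.509 0.151]
BL [0.58  0.286]
BR [0.609 0.169]
block top [0.552 0.215]
stop [0.563 0.185]
brk [0.417 0.23 ]
brk leg top [0.452 0.222]
rack near [0.424 0.404]
rack far [0.531 0.411]
rack mid [0.48  0.412]
large [0.346 0.38 ]
```

View pics/side_crop.png

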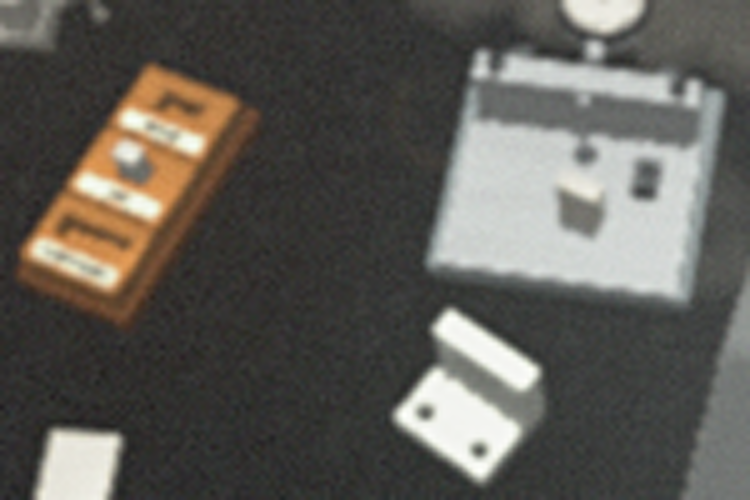

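The crop shows three slots: far (medium length bar, empty), middle (small block), near (large, longest). So the medium slot is the far one. The block stands at about (582,200) in front of the probe, with the stop at (645,178) and the bracket rotated clockwise below.

```bash
python3 -m jog '[[0,-400,-244,40,0,0,-0.5],[0,-400,-244,40,0,0,-0.5],[0,-400,-244,40,0,0,-0.5],[0,-400,-244,40,0,0,-0.5],[0,-400,-244,40,0,0,-0.5],[0,-400,-244,40,0,0,-0.5],[0,-400,-244,40,0,0,-0.5],[0,-400,-244,40,0,0,-0.5],[0,-400,-244,40,0,0,-0.5],[0,-400,-244,40,0,0,-0.5],[0,-400,-244,40,0,0,-0.5],[0,-400,-244,40,0,0,-0.5]]'
python3 - <<'E'
from h import *
print(get_state()["eef_pos"],get_state()["qpos"].round(2), ctrl.tip_reach)
c=cam("wrist"); cv2.imwrite("pics/w1.png",cv2.resize(c["image"],(784,588)))
import pickle; pickle.dump(c,open("w1.pkl","wb"))
E
```

```text
time: 1.4
eef_pos: [0.4978, 0.3126, 0.205]
tcp_rot: [-0.118, 0.993, 0.0, -0.0]
contact_force: [-0.4, 0.3, 0.6]
opening: 1.003
finger_force: 0.0
[0.49778635 0.31255613 0.20502161] [ 0.39  0.13  1.83  0.    1.18 -1.42] 0.014
```

View pics/w1.png

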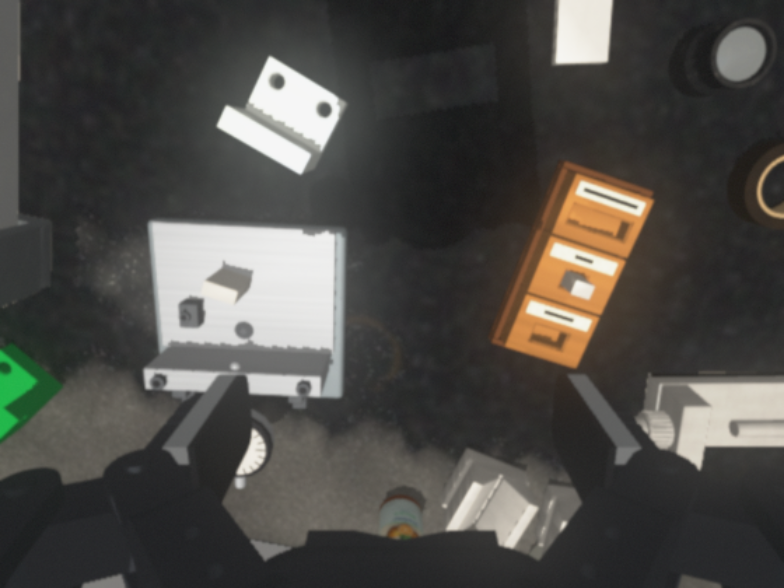

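The wrist view (shown rotated by 180°) has the setting block top at (230,288), pin at (244,330), stop at (191,313), bracket at (285,115), medium slot at (547,337) and the green look-alike far left. I'll enlarge the parts I need.

```bash
python3 - <<'E'
from h import *
import pickle; c=pickle.load(open("w1.pkl","rb")); I=c["image"]
a=cv2.resize(I[150:290,95:250],None,fx=5,fy=5,interpolation=cv2.INTER_CUBIC)[:600,:400*2]
cs=[I[180:250,135:200],I[205:265,350:415],I[35:130,150:255],I[115:185,375:475]]
b=[cv2.resize(x,(395,295),interpolation=cv2.INTER_CUBIC) for x in cs]
cv2.imwrite("pics/w1c.png",np.vstack([np.hstack(b[:2]),np.hstack(b[2:])]))
for n,u,v,z in [("pin",244,330,.0245),("fenceR",163,347,.022),("fenceL",331,352,.022),("tabFR",150,222,.022),("tabFL",345,230,.022),("rack corner nearL",566,163,.026),("rack nearR",653,191,.026),("farR",577,367,.026),("slot",547,337,.026)]:
    print(n,onz(c,u/1.4,v/1.4,z).round(4))
E
```

```text
pin [0.5682 0.2269 0.0245]
fenceR [0.5937 0.1765 0.022 ]
fenceL [0.5712 0.2844 0.022 ]
tabFR [0.5128 0.1599 0.022 ]
tabFL [0.4896 0.2767 0.022 ]
rack corner nearL [0.4195 0.3945 0.026 ]
rack nearR [0.4227 0.4501 0.026 ]
farR [0.5419 0.4439 0.026 ]
slot [0.5264 0.4181 0.026 ]
```

View pics/w1c.png

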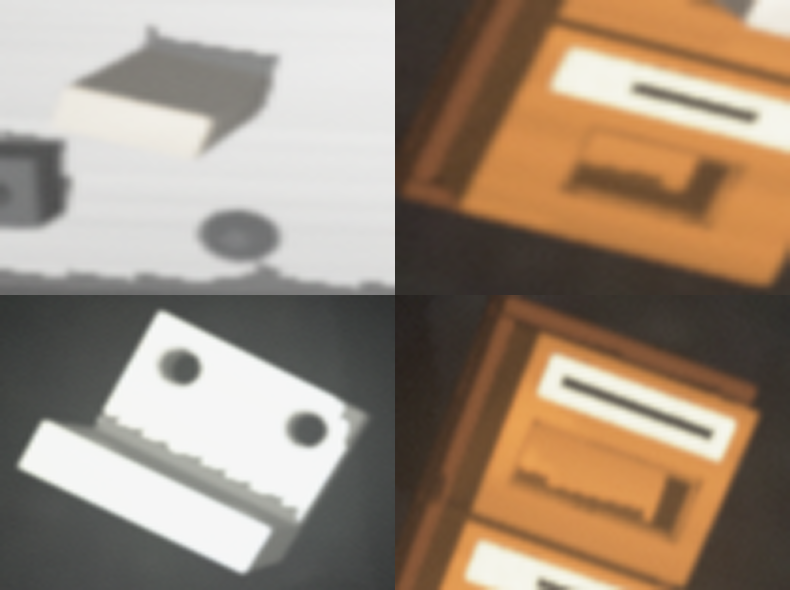

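```bash
python3 - <<'E'
from h import *
import pickle; c=pickle.load(open("w1.pkl","rb"))
def q(name,pts,ox,oy,sx,sy,cx,cy,z):
    P=np.array([onz(c,(u-cx)/sx+ox,(v-cy)/sy+oy,z)[:2] for u,v in pts]); 
    print(name,"ctr",P.mean(0).round(4),"sides",[np.linalg.norm(P[(i+1)%len(P)]-P[i]).round(4) for i in range(len(P))],"ang",[np.degrees(np.arctan2(*(P[(i+1)%len(P)]-P[i])[::-1])).round(1) for i in range(len(P))])
    return P
q("block",[(75,85),(215,118),(198,156),(55,124)],135,180,6.077,4.214,0,0,.052)
q("slot",[(590,130),(743,163),(712,225),(562,188)],350,205,6.077,4.917,395,0,.026)
q("leg",[(45,420),(272,525),(245,573),(18,467)],150,35,3.762,3.105,0,295,.046)
q("foot",[(162,310),(345,402)],150,35,3.762,3.105,0,295,.012)
# gauge from fence bottom & table edge
s=cam("side")
from math import *
pin=onz(c,238/6.077+135,235/4.214+180,.0245); print("pin",pin)
print("fence ang",degrees(atan2(.2844-.1765,.5712-.5937)),degrees(atan2(.2767-.1599,.4896-.5128)))
E
```

```text
block ctr [0.5358 0.2163] sides [np.float64(0.019), np.float64(0.0082), np.float64(0.0195), np.float64(0.0085)] ang [np.float64(83.4), np.float64(-7.5), np.float64(-95.7), np.float64(169.4)]
slot ctr [0.5262 0.4195] sides [np.float64(0.0241), np.float64(0.0128), np.float64(0.0242), np.float64(0.0119)] ang [np.float64(88.1), np.float64(-2.3), np.float64(-94.2), np.float64(177.3)]
leg ctr [0.447  0.2259] sides [np.float64(0.0499), np.float64(0.013), np.float64(0.0506), np.float64(0.0125)] ang [np.float64(74.5), np.float64(-14.2), np.float64(-106.1), np.float64(162.8)]
foot ctr [0.4086 0.2346] sides [np.float64(0.0447), np.float64(0.0447)] ang [np.float64(73.3), np.float64(-106.7)]
pin [0.56826255 0.22683551 0.0245    ]
fence ang 101.77889101537416 101.23444400714212
```

```bash
python3 -m jog '[[0.4,-14,-102,110,0,0,0.34],[0.4,-14,-102,110,0,0,0.34],[0.4,-14,-102,110,0,0,0.34],[0.4,-14,-102,110,0,0,0.34],[0.4,-14,-102,110,0,0,0.34]]' 40
python3 - <<'E'
from h import *
print(get_state()["eef_pos"])
c=cam("wrist"); cv2.imwrite("pics/w2.png",cv2.resize(c["image"],(784,588)))
import pickle; pickle.dump(c,open("w2.pkl","wb"))
print(np.array(proj(c,[.5358,.2163,.052]))*1.4)
E
```

```text
time: 2.0
eef_pos: [0.5346, 0.2176, 0.0946]
tcp_rot: [0.051, 0.999, 0.0, -0.001]
contact_force: [0.5, -0.3, 0.7]
opening: 0.601
finger_force: 0.0
[0.53459047 0.21762768 0.09460877]
[394.32282774 348.37327179]
```

View pics/w2.png

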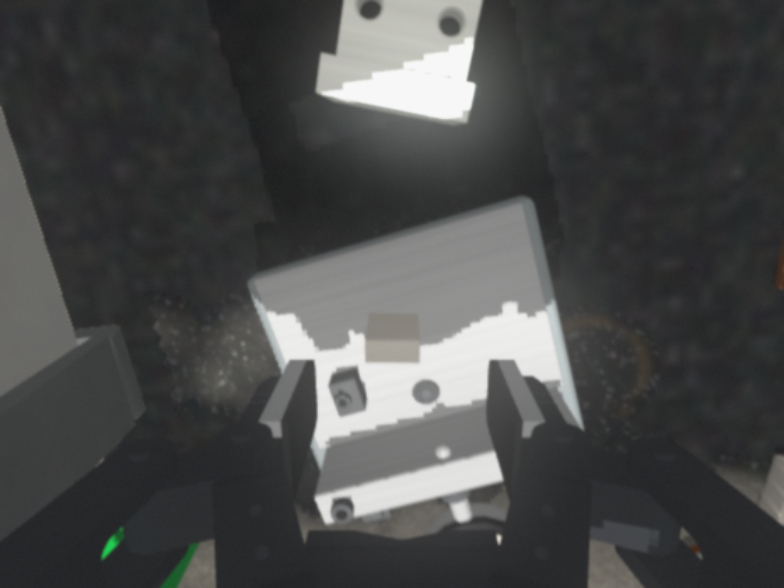

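The block's top is at (393,350), within 2 px of the prediction and square to the jaws. I'll descend and grip.

```bash
python3 -m jog '[[0.4,-1,-1,30,0,0,0],[0.4,-1,-1,43,0,0,0],[0.4,-1,-1,43,0,0,0],[0.9,-1,-1,43,0,0,0],[0.9,-1,-1,43,0,0,0],[0.9,-1,-1,43,0,0,0],[0.9,-1,-1,43,0,0,0],[0.9,-1,-1,43,0,0,0]]' 40
```

```text
time: 2.85
eef_pos: [0.5377, 0.2163, 0.054]
tcp_rot: [0.051, 0.999, 0.001, 0.001]
contact_force: [-0.6, 1.2, 5.8]
opening: 0.215
finger_force: 39.6
```

```bash
python3 -m jog '[[0.9,0,0,-40,0,0,0],[0.9,30,201,-40,0,0,-0.05],[0.9,30,201,-40,0,0,-0.05],[0.9,30,201,-40,0,0,-0.05],[0.9,30,201,-40,0,0,-0.05],[0.9,30,201,-40,0,0,-0.05],[0.9,30,201,-30,0,0,-0.05],[0.9,30,201,-30,0,0,-0.05]]'
python3 - <<'E'
from h import *
s=get_state();print(s["eef_pos"])
c=cam("wrist"); cv2.imwrite("pics/w3.png",cv2.resize(c["image"][150:400,140:440],(720,600),interpolation=cv2.INTER_CUBIC))
import pickle; pickle.dump(c,open("w3.pkl","wb"))
E
```

```text
time: 3.65
eef_pos: [0.5256, 0.4171, 0.0795]
tcp_rot: [0.026, 1.0, -0.002, -0.002]
contact_force: [-0.4, -0.1, -1.0]
opening: 0.213
finger_force: 39.4
[0.52564284 0.4171302  0.07949511]
```

View pics/w3.png

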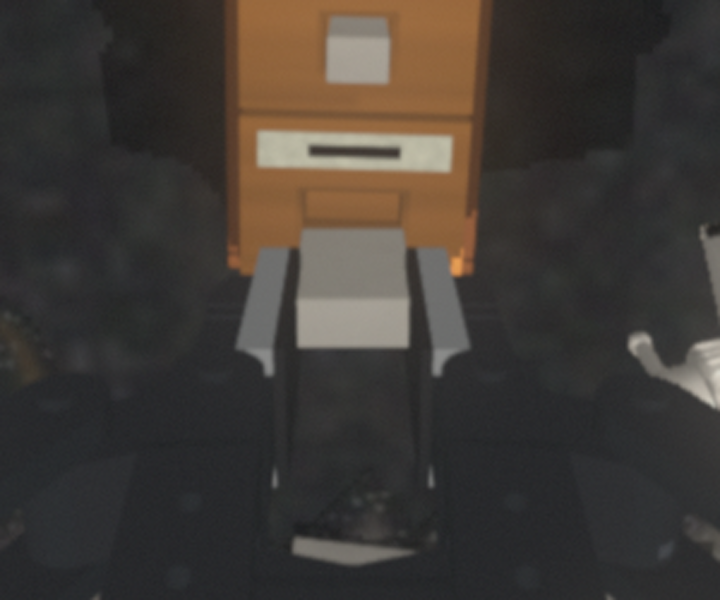

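The view shows the block held square between the pads: top face (297–408, 295–348), with the slot's near edge at (302–402,190) just in front, and the small block at (358,55).

```bash
python3 - <<'E'
from h import *
import pickle; c=pickle.load(open("w3.pkl","rb")); w1=pickle.load(open("w1.pkl","rb"))
f=lambda u,v,z: onz(c,u/2.4+140,v/2.4+150,z)[:2].round(4)
for z in(.0775,.0755):print("block top",z,[f(*p,z) for p in[(297,295),(408,295),(408,348),(297,348)]],f(352.5,321,z))
print("block bottom-near edge z",[f(300,228,.0475),f(405,228,.0475)])
print("slot near edge",f(302,190,.026),f(402,190,.026),"rack far",f(238,270,.026),f(474,270,.026))
print("rack joint",f(240,112,.026),f(472,116,.026), "label",f(257,130,.026),f(452,135,.026),f(451,172,.026),f(257,167,.026))
# w1 same things: near edge of slot
g=lambda u,v: onz(w1,(u-395)/6.077+350,v/4.917+205,.026)[:2].round(4)
print("w1 slot",[g(*p) for p in[(590,130),(743,163),(712,225),(562,188)]],"label",[g(*p) for p in[(571,46),(553,95)]])
E
```

```text
block top 0.0775 [array([0.5196, 0.4096]), array([0.5205, 0.4279]), array([0.5303, 0.4276]), array([0.5294, 0.409 ])] [0.5248 0.4186]
block top 0.0755 [array([0.5206, 0.4095]), array([0.5215, 0.428 ]), array([0.5315, 0.4277]), array([0.5305, 0.4088])] [0.5259 0.4185]
block bottom-near edge z [array([0.52  , 0.4084]), array([0.5211, 0.4291])]
slot near edge [0.5198 0.4075] [0.5209 0.4296] rack far [0.5384 0.3917] [0.5411 0.4453]
rack joint [0.5013 0.3954] [0.5048 0.4453] label [0.5056 0.3987] [0.5088 0.4409] [0.5173 0.4406] [0.514 0.398]
w1 slot [array([0.5197, 0.4077]), array([0.5205, 0.4318]), array([0.5333, 0.4313]), array([0.5315, 0.4072])] label [array([0.5049, 0.4001]), array([0.5145, 0.4004])]
```

```bash
python3 -m jog '[[0.9,-1,0,15,0,0,0],[0.9,-1,0,22,0,0,0],[0.9,-1,0,27,0,0,0],[0.9,-1,0,27,0,0,0]]'; python3 -m jog '[[0.9,0,0,4,0,0,0],[0.9,0,0,6,0,0,0],[0.9,0,0,8,0,0,0],[0.9,0,0,8,0,0,0]]'
```

```text
time: 4.1
eef_pos: [0.5274, 0.4179, 0.0537]
tcp_rot: [0.026, 1.0, -0.001, -0.001]
contact_force: [-0.3, -0.3, -0.1]
opening: 0.216
finger_force: 39.4
time: 4.5
eef_pos: [0.5282, 0.418, 0.0475]
tcp_rot: [0.026, 1.0, -0.001, -0.0]
contact_force: [0.5, -5.3, 1.6]
opening: 0.218
finger_force: 39.7
```

```bash
python3 -m jog '[[0.9,0,1,2,0,0,0],[0.9,0,1,3,0,0,0],[0.9,0,1,3,0,0,0]]'
```

```text
time: 4.8
eef_pos: [0.5283, 0.4181, 0.0451]
tcp_rot: [0.025, 1.0, -0.002, -0.0]
contact_force: [-1.7, -8.4, 5.4]
opening: 0.217
finger_force: 40.0
```

```bash
python3 -m jog '[[0.9,0,-2,0,0,0,0],[0.9,0,-2,1,0,0,0],[0.9,0,-2,1,0,0,0]]';  python3 -m jog '[[0.5,0,0,0,0,0,0],[0.5,0,0,0,0,0,0],[0.5,0,0,-30,0,0,0],[0.5,0,0,-60,0,0,0],[0.5,40,0,-60,0,0,0],[0.5,40,0,-60,0,0,0]]'
python3 - <<'E'
from h import *
s=get_state();print(s["eef_pos"])
c=cam("wrist"); cv2.imwrite("pics/w4.png",cv2.resize(c["image"][150:400,140:440],(720,600),interpolation=cv2.INTER_CUBIC))
import pickle; pickle.dump(c,open("w4.pkl","wb"))
for z in(.043,.026):
  for x in(-.0045,.0045):
    for y in(-.01,.01): print(z,((np.array(proj(c,[.5262+x,.419+y,z]))-[140,150])*2.4).round())
E
```

```text
time: 5.1
eef_pos: [0.5283, 0.4179, 0.0451]
tcp_rot: [0.026, 1.0, -0.0, 0.0]
contact_force: [-2.3, -4.7, 8.2]
opening: 0.218
finger_force: 40.3
time: 5.7
eef_pos: [0.4847, 0.4208, 0.1033]
tcp_rot: [0.025, 1.0, 0.0, -0.001]
contact_force: [-0.6, 0.8, -1.3]
opening: 0.496
finger_force: 0.0
[0.48467477 0.42077305 0.10331502]
0.043 [305. 346.]
0.043 [387. 343.]
0.043 [307. 379.]
0.043 [389. 375.]
0.026 [308. 313.]
0.026 [385. 309.]
0.026 [310. 343.]
0.026 [386. 340.]
```

View pics/w4.png

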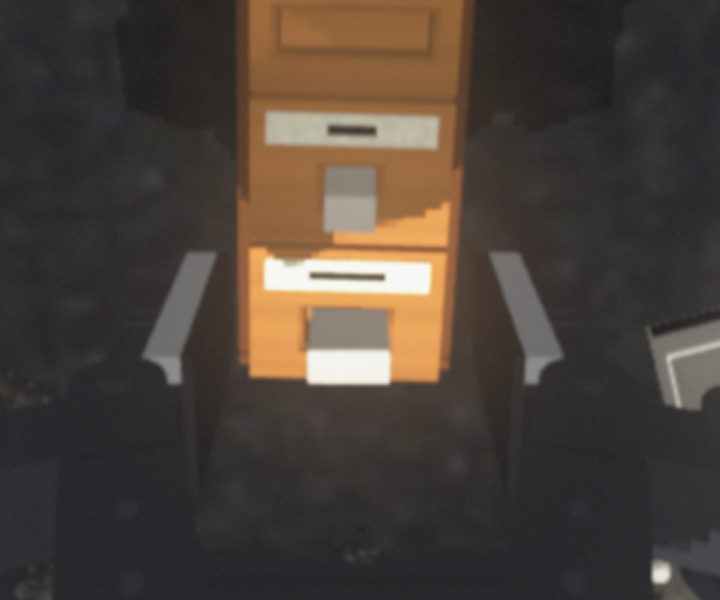

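The block stands in the far slot with its top at (307–390, 350–384), close to the prediction of (305–389, 345–377). I'll confirm full depth by touching its top with closed fingers.

```bash
python3 -m jog '[[1,-42,0,0,0,0,0],[1,-42,0,0,0,0,0],[1,-42,0,20,0,0,0],[1,-42,0,38,0,0,0],[1,-42,0,38,0,0,0]]'; python3 -m jog '[[1,0,0,3,0,0,0],[1,0,0,6,0,0,0],[1,0,0,8,0,0,0],[1,0,0,9,0,0,0],[1,0,0,10,0,0,0]]'
```

```text
time: 6.25
eef_pos: [0.5277, 0.4163, 0.0606]
tcp_rot: [0.026, 1.0, -0.002, -0.003]
contact_force: [-0.3, -0.4, -0.6]
opening: -0.003
finger_force: 0.0
time: 6.75
eef_pos: [0.5307, 0.4181, 0.0571]
tcp_rot: [0.026, 1.0, 0.0, 0.001]
contact_force: [-2.6, -1.0, 7.3]
opening: -0.003
finger_force: 3.8
```

Contact came at tip height 43 mm, so the block is fully down. Next is the bracket.

```bash
python3 -m jog '[[1,0,0,-40,0,0,0],[0,40,-100,-55,0,0,0.22],[0,78,-194,-55,0,0,0.22],[0,78,-194,-55,0,0,0.22],[0,78,-194,-55,0,0,0.22],[0,78,-194,-55,0,0,0.22],[0,78,-194,-55,0,0,0.22],[0,78,-194,-55,0,0,0.22],[0,78,-194,-55,0,0,0.22]]'
python3 - <<'E'
from h import *
s=get_state();print(s["eef_pos"],s["qpos"].round(2))
R=Ro.from_quat(s["tcp_rot"]).as_matrix()
c=cam("wrist"); I=c["image"]; cv2.imwrite("pics/w5.png",I)
import pickle; pickle.dump(c,open("w5.pkl","wb"))
m=cv2.inRange(cv2.cvtColor(I,cv2.COLOR_BGR2GRAY),235,255)
ct=sorted(cv2.findContours(m,0,2)[0],key=cv2.contourArea)[::-1][:3]
for k in ct: print(cv2.contourArea(k),cv2.minAreaRect(k),[onz(c,*p,.046)[:2].round(4).tolist() for p in cv2.boxPoints(cv2.minAreaRect(k))])
print("tool y ang",np.degrees(np.arctan2(R[1,1],R[0,1])),"err tool mm",(R.T@(np.array([.4412,.2276,.030])-s["eef_pos"])*1000).round(1))
x=np.array([.961,-.276,0]);y=np.array([.276,.961,0])
for a in(-.006,.006):
  for b in(-.025,.025): print(np.round(proj(c,np.array([.447,.2259,.046])+a*x+b*y)))
E
```

```text
time: 7.65
eef_pos: [0.4432, 0.2291, 0.1109]
tcp_rot: [0.135, 0.991, 0.0, 0.001]
contact_force: [0.1, 0.5, -0.2]
opening: 1.001
finger_force: 0.0
[0.44317875 0.22912373 0.11091695] [ 0.27  0.06  2.11  0.    0.98 -1.03]
517.0 ((509.0, 11.0), (22.0, 46.0), 90.0) [[0.3562, 0.3527], [0.362, 0.3738], [0.3717, 0.373], [0.3658, 0.3516]]
91.0 ((337.9000244140625, 322.3000183105469), (5.813776969909668, 38.9075813293457), 63.43495178222656) [[0.5104, 0.2327], [0.5042, 0.256], [0.5081, 0.2567], [0.5144, 0.2334]]
84.5 ((337.1810607910156, 309.9223937988281), (4.464419841766357, 56.85569381713867), 66.80140686035156) [[0.5025, 0.229], [0.496, 0.2629], [0.499, 0.2634], [0.5056, 0.2293]]
tool y ang 74.48165289314908 err tool mm [ 1.6 -2.1 80.9]
[236. 228.]
[325. 229.]
[237. 248.]
[324. 249.]
```

View pics/w5.png

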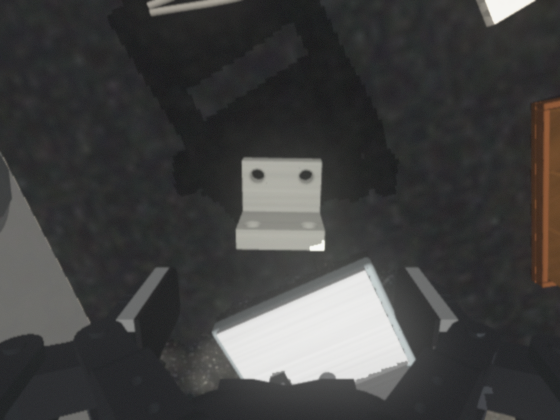

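The bracket's leg top spans (236,229)–(324,250), exactly as predicted, and is square to the jaws. I'll descend and grip.

```bash
python3 -m jog '[[0,2,-2,45,0,0,0],[0,2,-2,75,0,0,0],[0,2,-2,80,0,0,0],[0.8,2,-2,80,0,0,0],[0.8,2,-2,80,0,0,0],[0.8,2,-2,80,0,0,0],[0.8,2,-2,80,0,0,0],[0.8,2,-2,80,0,0,0]]' 50; python3 -m jog '[[0.8,0,0,-45,0,0,0],[0.8,0,0,-70,0,0,0],[0.8,0,0,-70,0,0,0]]'
python3 - <<'E'
from h import *
s=get_state();print(s["eef_pos"])
R=Ro.from_quat(s["tcp_rot"]).as_matrix()
c=cam("wrist"); I=c["image"]; cv2.imwrite("pics/w6.png",I)
import pickle; pickle.dump((c,s),open("w6.pkl","wb"))
g=cv2.cvtColor(I,cv2.COLOR_BGR2GRAY); print(g[220:340:3,280],"\n",g[220:340:3,262]); print("exp leg far edge rows", [np.round(proj(c,s["eef_pos"]+R@np.array([dx,0,-.016]))) for dx in(0,-.006,-.012)])
E
```

```text
time: 8.5
eef_pos: [0.4416, 0.2273, 0.0325]
tcp_rot: [0.135, 0.991, 0.001, 0.002]
contact_force: [0.5, 0.8, 6.8]
opening: 0.574
finger_force: 52.7
time: 8.8
eef_pos: [0.4422, 0.2274, 0.1044]
tcp_rot: [0.135, 0.991, 0.002, 0.004]
contact_force: [0.4, -0.5, -0.4]
opening: 0.567
finger_force: 52.7
[0.44220918 0.22742299 0.10441136]
[229 231 230 230 230 231 233 231 229 228 229 229 227 227 230 229 198 191
 194 193 195 197 198 195 193 197 199 200 202 203 227 233 235 236 235 235
 236 235 236 240] 
 [219 227 231 230 229 231 232 229 229 227 228 229 227 227 230 228 198 190
 194 194 194 196 197 194 192 196 198 199 202 201 223 232 235 235 235 234
 234 235 234 240]
exp leg far edge rows [array([283., 312.]), array([283., 326.]), array([283., 341.])]
```

```bash
python3 -m jog '[[0.8,-119,33,5,0,0,-0.47],[0.8,-119,33,5,0,0,-0.47],[0.8,-119,33,5,0,0,-0.47],[0.8,-119,33,5,0,0,-0.47],[0.8,-119,33,5,0,0,-0.47],[0.8,-119,33,5,0,0,-0.47]]'
python3 - <<'E'
from h import *
s=get_state();R=Ro.from_quat(s["tcp_rot"]).as_matrix()
print("tool y ang",np.degrees(np.arctan2(R[1,1],R[0,1])),"err tool mm",(R.T@(np.array([.5654,.2273,.0545])-s["eef_pos"])*1000).round(1),s["eef_pos"],s["opening"])
c=cam("wrist"); cv2.imwrite("pics/w7.png",cv2.resize(c["image"][150:420,100:460],(800,600),interpolation=cv2.INTER_CUBIC))
import pickle; pickle.dump((c,s),open("w7.pkl","wb"))
O=np.array([.5816,.2316,0]);gx=np.array([.98,.199,0]);gy=np.array([-.199,.98,0])
for n,x,y,z in [("fence top L",0,.053,.055),("fence top R",0,-.053,.055),("stop top front-left",-.034,-.027,.033),("stop top fr",-.034,-.039,.033),("stop bl",-.018,-.027,.033),("tabFL",-.082,.056,.022),("tabFR",-.082,-.056,.022)]:
    print(n,((np.array(proj(c,O+x*gx+y*gy+[0,0,z]))-[100,150])*800/360).round())
E
```

```text
time: 9.45
eef_pos: [0.5608, 0.2263, 0.0935]
tcp_rot: [-0.098, 0.995, -0.0, -0.002]
contact_force: [0.1, 0.6, -1.6]
opening: 0.572
finger_force: 52.7
tool y ang 101.2934496273761 err tool mm [-4.8  0.1 39. ] [0.56083494 0.22629919 0.0934896 ] 0.5720088466667126
fence top L [644. 306.]
fence top R [183. 307.]
stop top front-left [303. 137.]
stop top fr [254. 137.]
stop bl [305. 198.]
tabFL [645. -67.]
tabFR [180. -66.]
```

View pics/w7.png

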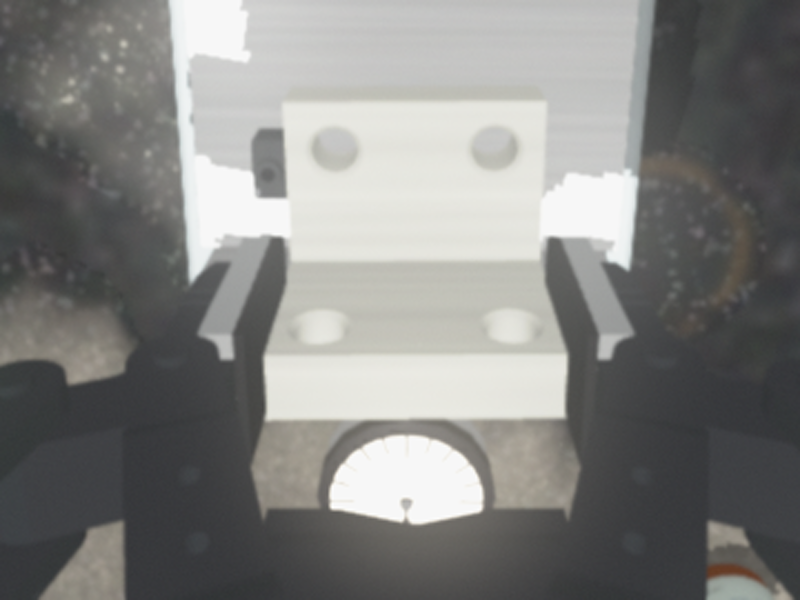

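Bracket is held square in the jaws; the stop is visible at (252–285,128–197), matching the prediction to about 1 mm. I'll lower it just off the fence.

```bash
python3 -m jog '[[0.8,-5,1.5,15,0,0,0],[0.8,-5,1.5,28,0,0,0],[0.8,-5,1.5,33,0,0,0],[0.8,-5,1.5,33,0,0,0]]'; python3 -m jog '[[0.8,0,0,2,0,0,0],[0.8,0,0,4,0,0,0],[0.8,0,0,6,0,0,0],[0.8,0,0,6,0,0,0]]'
```

```text
time: 9.9
eef_pos: [0.5661, 0.2287, 0.0607]
tcp_rot: [-0.099, 0.995, -0.0, -0.001]
contact_force: [-0.6, 1.2, -1.1]
opening: 0.576
finger_force: 52.8
time: 10.3
eef_pos: [0.5676, 0.2289, 0.0564]
tcp_rot: [-0.099, 0.995, 0.0, -0.0]
contact_force: [-1.8, -0.3, 0.3]
opening: 0.572
finger_force: 52.8
```

```bash
python3 -m jog '[[0.8,0,-1.5,2,0,0,0],[0.8,0,-1.5,3,0,0,0],[0.8,0,-1.5,3,0,0,0]]'; python3 -m jog '[[0.8,-2,0,0,0,0,0],[0.8,-3,0,1,0,0,0],[0.8,-3,0,1,0,0,0]]'
```

```text
time: 10.6
eef_pos: [0.5685, 0.2277, 0.0545]
tcp_rot: [-0.099, 0.995, 0.0, 0.0]
contact_force: [-3.9, -0.2, 5.5]
opening: 0.574
finger_force: 53.3
time: 10.9
eef_pos: [0.5699, 0.2279, 0.0545]
tcp_rot: [-0.099, 0.995, -0.0, -0.002]
contact_force: [-10.6, -2.2, 13.4]
opening: 0.574
finger_force: 54.2
```

```bash
python3 -m jog '[[0.8,-1,-0.5,0,0,0,0],[0.8,-2,-1,0,0,0,0],[0.8,-2,-1,0,0,0,0],[0.8,-2,-1,0,0,0,0],[0.8,-2,-1,0,0,0,0]]'
python3 - <<'E'
from h import *
s=get_state();print(s["eef_pos"],s["contact_force"],s["wrist_torque"],Ro.from_quat(s["tcp_rot"]).as_matrix()[2].round(4))
c=cam("wrist");I=c["image"]; cv2.imwrite("pics/w8.png",I)
O=np.array([.5816,.2316,0]);gx=np.array([.98,.199,0]);gy=np.array([-.199,.98,0])
g=cv2.cvtColor(I,cv2.COLOR_BGR2GRAY)
for yy in(-.012,.012):
  u=round(proj(c,O+gy*yy+[0,0,.06])[0]); print(u,[(r,int(g[r,u])) for r in range(250,352,3)])
  for n,x,z in[("legtop near",-.012,.068),("legtop far",0,.068),("fence top front",0,.055),("fence top back",.014,.055)]: print(n,np.round(proj(c,O+gx*x+gy*yy+[0,0,z]),1))
E
```

```text
time: 11.4
eef_pos: [0.57, 0.2279, 0.0545]
tcp_rot: [-0.099, 0.995, 0.0, -0.005]
contact_force: [-16.0, -1.2, 17.7]
opening: 0.576
finger_force: 54.7
[0.57003645 0.22792108 0.05451602] [-16.0388343   -1.20494861  17.73001382] [-0.13251397  2.62718898 -0.21423958] [ 0.0099  0.0013 -0.9999]
256 [(250, 229), (253, 229), (256, 227), (259, 227), (262, 230), (265, 228), (268, 196), (271, 191), (274, 193), (277, 194), (280, 194), (283, 196), (286, 197), (289, 193), (292, 198), (295, 202), (298, 189), (301, 193), (304, 199), (307, 198), (310, 221), (313, 230), (316, 233), (319, 233), (322, 232), (325, 231), (328, 231), (331, 231), (334, 231), (337, 235), (340, 247), (343, 247), (346, 210), (349, 118)]
legtop near [253.4 306.3]
legtop far [254.2 335.1]
fence top front [256.9 315.2]
fence top back [257.7 345. ]
318 [(250, 229), (253, 229), (256, 227), (259, 227), (262, 230), (265, 227), (268, 194), (271, 191), (274, 193), (277, 194), (280, 193), (283, 196), (286, 196), (289, 194), (292, 207), (295, 202), (298, 191), (301, 195), (304, 198), (307, 197), (310, 224), (313, 230), (316, 233), (319, 233), (322, 231), (325, 231), (328, 230), (331, 231), (334, 231), (337, 227), (340, 199), (343, 247), (346, 239), (349, 102)]
legtop near [320.1 306.1]
legtop far [319.3 334.9]
fence top front [316.5 315. ]
fence top back [315.8 344.8]
```

```bash
python3 -c "
from h import *
print(workorder.sign_off())"
```

```text
the job is handed in; nothing more can be done
None
```

I handed the job in at about 11.5 s of the 64 s; the sign-off returned no verdict. The setting block is released fully down in its own slot, and the bracket is held pressed home against fence and table with about 16 N towards the fence and 18 N down; probe and pin are judged flush from the tool's position and forces, not read directly.

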